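# Lay the orange tube rack down and push it home in the dock

## Robot

A 6-joint arm with a two-finger parallel gripper is mounted at the origin on the work surface. World frame = base frame: x ahead of the robot, y to its left, z up, the work surface at z = 0. Lengths are in m, angles in rad, forces in N, time in s.
With the tool pointing down it reaches from about 0.375 to 0.975 m from the base axis. Payload 3.8 kg.
Tool frame: the origin (TCP) lies at the very end of the fingers, on their centre line; the grasp point (between the pads) lies 19 mm behind it; z points along the fingers, y is the direction in which the jaws open and shut (so a half turn about z gives the same grasp; the last joint's range is limited). The gripper opens to 85 mm and grips with 20 to 120 N. Pads are 22 mm wide; open, the fingers measure 114 mm over their backs; the gripper's body (76 mm by 85 mm) begins 54 mm behind the grasp point. The pads swing forward as they close: fully open they stand 13 mm farther back than shut.
Start: joints at [-1.167, 0.264, 1.604, -0, 1.274, -0.037], TCP at [0.288, -0.61, 0.231] pointing down, gripper open.
Joint ranges: [-2.63, 2.63], [-0.94, 2.18], [0.31, 2.57], [-1.31, 4.45], [0, 2.66], [-2.55, 2.55]. Speed limits (rad/s): [2.57, 2.57, 3.14, 3.14, 3.14, 3.14].

## Interface

Orientations are given as a rotation vector (axis times angle).
In Python, from workcell import status, read_camera, camera_info, order gives the robot as it stands.
- The arm moves only by the tool move_arm, never from a script. Its argument "deltas" is a list of rows, each a list of 3 entries, a list of its own where there are three numbers: the turn, a rotation vector about the world's x, y, z as a fraction of full scale, then the shift along the world's x, y, z as a fraction of full scale, then the closure, from -1 (fully open) to 1 (shut), so that 0 is half open. A call has 1 to 20 rows; each row is the pose to reach, as a shift and turn from the pose commanded when the call began; what a row does not reach only later rows make up. Full scale, the value 1, is 0.1 m for a shift and pi/2 rad for a turn. A row lasts 1/8 s, in which the tool goes at most 62.5 mm and 10.7 degrees, less where a joint would pass 70% of its speed; a pose out of reach is approached as far as the arm can. A call with a number of a shift or a turn outside -1 to 1 is refused whole. A call with a gripper value outside its range is refused whole. The fingers move at their own pace and stop on an object; "grip_force" is the grip in N (left out, the last holds). Time passes only in rows, so rows that repeat a pose let the fingers close. It gives the time, the measured TCP pose, the force and the opening at its end, in the units of the state.
- status.read_state(): the state, without advancing time (a new reading comes with each control period).
- read_camera(name): name is "side" or "top"; returns (picture, depth): 480x640x3 uint8, red, green, blue; 480x640 float32, m along the optical axis (not along the pixel's ray), 0 where there is no reading.
- camera_info(name): a dict with "K" (3x3 intrinsics, pixels), "R" (3x3) and "t" (3): a world point X has camera coordinates R X + t. Camera axes: x right, y down, z forward; pixel columns grow to the right and rows downward; lengths in m; the calibration is good to about 2 mm. A picture is of the moment at which its call begins. camera_info takes no time and is no camera call.
- order.finish_job(): hands the job in, once; it reports no verdict.
The state is a dict: "time": time; "q": joint angles; "joint_vel": joint speeds; "joint_torque": joint torques, N m; "tool_pos": TCP position; "tcp_rot": TCP orientation; "wrist_force": force on the tool from outside, world axes, zero at the start; "torque": the same for the moment, N m; "width": opening from 0.0 (shut) to 1.0 (fully open).
Only numpy, scipy, OpenCV 4.12 (cv2) and the standard library are available. Lean on these libraries where they do the work, as an engineer would, in place of code of your own. Each camera call takes 0.05 s, during which the arm holds its last target. There are 200 camera calls.

## Task

Two tube racks stand on end on the metal dock to dry. Without gripping or lifting it, push the orange rack over so that it lies flat with its holes facing up, then push it along its lane until its end is flush against the dark stop bar. Leave the blue rack standing, leave everything else where it is, and finish with the hand clear.

Things in the scene. Friction and masses are not known exactly. Their poses are not given: they have to be found in the camera images.
- dock: Fixed aluminium plate, 300 (x) by 250 (y) by 6 mm, with a dark steel stop bar across its +x end (15 mm thick, top 30 mm above the table). Origin: centre of its underside, on the table; x points to the bar, z up. Two lanes run along x, centred on y = +65 and -65 mm, with blue lines at y = 0 and +-115 mm. One rack stands in each lane near the -x end. Place and angle vary.
- dock_stop (a point): Middle of the stop bar's face that looks to the dock's -x, 135 mm from the dock's origin along x, at the plate's top (6 mm above the table). The face is square to the dock's x.
- orange_rack: Loose orange block 120 x 60 x 45 mm, 0.15 to 0.31 kg, 17 mm blind holes in one 120 x 60 face. Starts standing on a 60 x 45 end on the plate, in either lane. Origin: centre of that end; z along the 120 mm length (up at start), y along the 60 mm width, holes in the -x face, plain underside +x. Its x starts within 7 degrees of the dock's x: it must fall towards the bar, and then lies 45 to 95 mm short.
- orange_rack_center (a point): Centre of the orange rack's block, 60 mm from its origin along its z. The rack falls by itself once tipped about 20 degrees, and slides with ordinary plastic-on-metal friction.
- orange_heel (a point): Middle of the lower edge, on the plain underside, about which the orange rack tips: 22.5 mm from its origin along its x. It stays at plate height if the rack is tipped and pushed properly.
- orange_head_a (a point): Middle of one 45 mm edge of the orange rack's head end (the top end at the start): 120 mm along its z, 30 mm along its +y.
- orange_head_b (a point): The same on its -y side.
- blue_rack: Loose blue rack of the same shape, size and frame, standing on end in the other lane: it must stay standing where it is.
- amber_bottle: Loose amber bottle with a blue cap, 60 mm across, 150 mm tall, on the table to the left of the dock. Origin under its centre.
- tube_a: Loose upright white tube with a blue cap, 33 mm across, 113 mm tall, on the table beside the dock's far (-y) edge, near the stop bar. Origin under its centre.
- tube_b: A second such tube, on the table beyond the stop bar. Origin under its centre.
- beaker: Loose glass beaker, 70 mm across, 85 mm tall, on the table beyond the stop bar. Origin under its centre.
- tip_box: Loose white box with a green lid, 119 x 84 x 62 mm, on the table to the right of the dock. Origin under its centre.

How it is judged:
By the outcome, as a careful person would: the job done as asked, in the order asked, and still so for the second after the job is handed in, with the robot touching nothing.
It also fails if it takes over 42 s, if anything falls off the work surface, if the arm or the gripper's body presses on something with over 40 N, if the wrist force passes 120 N, or if a joint passes its speed limit or range.

## Working session

There is one attempt and no reset: what is moved stays moved. The work goes in short steps, Python scripts to look and compute and a tool call to move; the robot and the scene stay as the last step left them, time stands still between calls to the robot, and variables do not carry over. Pictures are saved under pics/ and viewed, about 8 in all and at most 12, crops included, and the job is handed in when it is done.

Besides the shell and the picture viewer there is one more tool, called after "Request:" by a JSON object that holds its "name" and its "arguments". move_arm: Moves the arm, as the interface text tells. Its arguments: {"type":"object","properties":{"deltas":{"type":"array","items":{"type":"array"}},"grip_force":{"type":"number"}},"required":["deltas"]}

```bash
mkdir -p pics; ls; python3 - <<'E'
from workcell import status, read_camera, camera_info
import cv2,numpy as np
print(status.read_state())
for n in("side","top"):
    p,d=read_camera(n); np.savez(f"{n}0.npz",p=p,d=d); cv2.imwrite(f"pics/{n}0.png",p[:,:,::-1]); print(n,camera_info(n),(d>0).mean())
E
```

```text
pics
{'time': 0.0, 'q': array([-1.16688455e+00,  2.64790179e-01,  1.60542949e+00, -4.93601001e-05,
        1.27372143e+00, -3.69039173e-02]), 'joint_vel': array([-0.00218963, -0.00045367,  0.00055877,  0.00103355,  0.00091128,
        0.00037424]), 'joint_torque': array([ 1.81271524e-03, -5.15115845e+01, -3.67313755e+01,  2.30272299e-04,
        1.32361820e-02,  4.37602466e-06]), 'tool_pos': array([ 0.28768608, -0.60977454,  0.22990714]), 'tcp_rot': array([-3.06334257e+00, -6.86358197e-01,  7.45460760e-04]), 'wrist_force': array([-0.06958246, -0.02928328,  0.8179159 ]), 'torque': array([ 0.0133283 ,  0.03761846, -0.01002434]), 'width': 0.9950692963880676}
side {'K': array([[530.11287499,   0.        , 314.26128531],
       [  0.        , 530.11287499, 243.01730055],
       [  0.        ,   0.        ,   1.        ]]), 'R': array([[-0.98408054, -0.17608279, -0.02409044],
       [-0.07693689,  0.54427032, -0.83537448],
       [ 0.16020678, -0.82022233, -0.54915309]]), 't': array([0.59098543, 0.13695073, 1.15482982])} 0.9959537760416667
top {'K': array([[555.88062133,   0.        , 316.92846816],
       [  0.        , 555.88062133, 241.43127315],
       [  0.        ,   0.        ,   1.        ]]), 'R': array([[-0.01010361, -0.99994841,  0.00104665],
       [-0.99589096,  0.0099684 , -0.09001014],
       [ 0.08999506, -0.00195178, -0.9959403 ]]), 't': array([0.03287065, 0.60257502, 1.47670429])} 0.995966796875
```

View pics/side0.png

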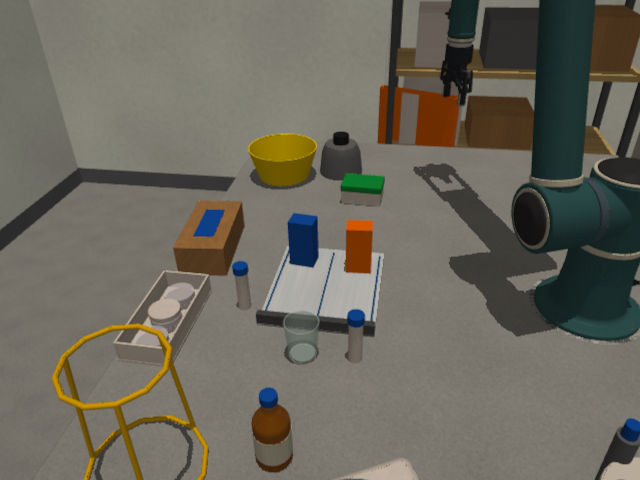

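View pics/top0.png

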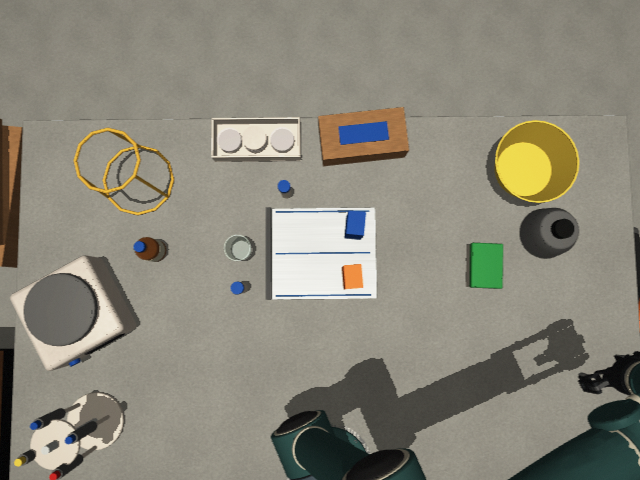

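The side view shows orange standing at about (360,247) and blue at (303,240). In the top view the bar is at x≈269, orange's top is at (353,277) and blue's at (356,224), so the dock's x points roughly along world +y. Next I'll measure the positions.

```bash
cat > h.py <<'E'
import numpy as np,cv2
from workcell import camera_info
def ray(n,uv,z):
    c=camera_info(n);uv=np.atleast_2d(np.asarray(uv,float))
    d=np.c_[uv,np.ones(len(uv))]@np.linalg.inv(c["K"]).T@c["R"]; o=-c["R"].T@c["t"]
    return o+d*((z-o[2])/d[:,2])[:,None]
def cloud(n,d):
    v,u=np.mgrid[:480,:640];c=camera_info(n)
    P=np.stack([u*d,v*d,d],-1)@np.linalg.inv(c["K"]).T
    return (P-c["t"])@c["R"]
def masks(p):
    h=cv2.cvtColor(p,cv2.COLOR_RGB2HSV);H,S,V=h[...,0],h[...,1],h[...,2]
    return dict(orange=(H>4)&(H<16)&(S>180)&(V>120),blue=(H>105)&(H<125)&(S>150)&(V>40),white=(S<40)&(V>165),dark=(V<85)&(S<80))
def rect(xy):
    r=cv2.minAreaRect((np.asarray(xy)[:,:2]*1000).astype(np.float32));return np.round(cv2.boxPoints(r),1).tolist(),np.round(r[0],1),np.round(r[1],1),round(r[2],2)
E
python3 - <<'E'
from h import *
for n in("side","top"):
    f=np.load(n+"0.npz");p,d=f["p"],f["d"];m=masks(p);C=cloud(n,d)
    inb=(C[...,1]>-.25)&(C[...,1]<.3)&(C[...,0]>.35)&(C[...,0]<.8)&(d>0)
    for k in("orange","blue"):
        q=m[k]&inb;P=C[q];z=P[:,2]
        t=q&(C[...,2]>.118)&(C[...,2]<.135)
        if k=="blue": t&=(C[...,1]<.05)
        vu=np.argwhere(t)[:,::-1]
        print(n,k,q.sum(),t.sum(),z.max(),np.median(C[t][:,2]),"cloud",rect(C[t]),"ray",rect(ray(n,vu,.126)))
    q=inb&(abs(C[...,2]-.006)<.006)&m["white"]; cs=max(cv2.findContours(q.astype(np.uint8),0,1)[0],key=cv2.contourArea)[:,0]
    print(n,"plate",rect(ray(n,cs,.006)))
    q=inb&m["dark"]&(C[...,1]>.05)&(C[...,2]>.012)&(C[...,2]<.045)
    cs=max(cv2.findContours(q.astype(np.uint8),0,1)[0],key=cv2.contourArea)[:,0]
    print(n,"bar",rect(ray(n,cs,.03)))
    for k,(X,w) in dict(a=((300,160,110),0)).items():pass
    # other things: heights map
    q=inb&(C[...,2]>.04); 
    nl,L,st,ce=cv2.connectedComponentsWithStats(q.astype(np.uint8))
    for i in range(1,nl):
        if st[i,4]>40: P=C[L==i]; print("  blob",ce[i].round(),P.min(0).round(3),P.max(0).round(3))
E
```

```text
side orange 1042 297 0.12882373920930562 0.1251913355432425 cloud ([[472.5, -38.400001525878906], [475.5, -89.0], [534.7999877929688, -85.5], [531.9000244140625, -34.900001525878906]], array([503.7, -61.9]), array([59.4, 50.7]), 3.36) ray ([[471.70001220703125, -27.299999237060547], [475.70001220703125, -86.0], [534.4000244140625, -81.9000015258789], [530.2999877929688, -23.299999237060547]], array([503. , -54.6]), array([58.8, 58.8]), 3.94)
side blue 1855 321 0.12854490489649512 0.12485556817788548 cloud ([[605.0, -92.9000015258789], [667.5, -98.9000015258789], [672.4000244140625, -48.20000076293945], [609.9000244140625, -42.20000076293945]], array([638.7, -70.5]), array([51. , 62.8]), 84.52) ray ([[601.4000244140625, -88.9000015258789], [665.7000122070312, -96.5], [672.5, -39.900001525878906], [608.2000122070312, -32.29999923706055]], array([637. , -64.4]), array([57. , 64.8]), 83.22)
side plate ([[447.0, 121.80000305175781], [447.3999938964844, -131.10000610351562], [684.2000122070312, -130.6999969482422], [683.7000122070312, 122.19999694824219]], array([565.6,  -4.4]), array([236
[... 1436 characters left out ...]
6875, -134.10000610351562], [699.7000122070312, -134.8000030517578], [700.5, 149.6999969482422], [448.6000061035156, 150.5]], array([574.1,   7.8]), array([284.6, 251.9]), 89.84)
top bar ([[494.6000061035156, 151.0], [695.0999755859375, 150.60000610351562], [695.0999755859375, 161.39999389648438], [494.70001220703125, 161.8000030517578]], array([594.9, 156.2]), array([ 10.9, 200.4]), 89.88)
  blob [284. 187.] [0.724 0.097 0.041] [0.755 0.128 0.121]
  blob [355. 224.] [ 0.609 -0.096  0.041] [ 0.674 -0.045  0.135]
  blob [234. 246.] [0.551 0.203 0.04 ] [0.617 0.269 0.093]
  blob [352. 276.] [ 0.476 -0.085  0.041] [ 0.536 -0.037  0.136]
  blob [237. 288.] [0.466 0.216 0.043] [0.494 0.249 0.122]
```

Dock: x runs along world +y to within about 0.2°, bar face at y≈0.150. Orange: centre (0.506,-0.061), yaw about +4.6°, in the near lane. I'll move in behind it at height with the fingers partly closed, which gives two contacts.

Request:
{"name": "move_arm", "arguments": {"deltas": [[[0,0,0.1],[0.2,0.3,0],0.3],[[0,0,0.2],[0.5,0.7,0],0.3],[[0,0,0.3],[0.7,1,0],0.3],[[0,0,0.3],[0.7,1,0],0.3]]}}

```text
time: 0.6
tool_pos: [0.3591, -0.5082, 0.2307]
tcp_rot: [-2.817, -1.387, -0.0]
wrist_force: [-0.0, -1.2, 0.5]
width: 0.348
```

Request:
{"name": "move_arm", "arguments": {"deltas": [[[0,0,0.1],[0.2,0.3,0],0.3],[[0,0,0.2],[0.5,0.7,0],0.3],[[0,0,0.3],[0.7,1,0],0.3],[[0,0,0.3],[0.7,1,0],0.3]]}}

```text
time: 1.1
tool_pos: [0.4287, -0.4093, 0.2309]
tcp_rot: [-2.418, -2.005, 0.0]
wrist_force: [-0.8, -0.3, 0.2]
width: 0.348
```

Request:
{"name": "move_arm", "arguments": {"deltas": [[[0,0,0.1],[0.4,0.5,0],0.3],[[0,0,0.17],[0.8,1,0],0.3],[[0,0,0.17],[0.8,1,0],0.3]]}}

```text
time: 1.48
tool_pos: [0.5095, -0.309, 0.2311]
tcp_rot: [-2.13, -2.31, -0.0]
wrist_force: [0.5, -0.9, -0.5]
width: 0.353
```

Request:
{"name": "move_arm", "arguments": {"deltas": [[[0,0,0],[0,0.5,-0.1],0.3],[[0,0,0],[0,1,-0.3],0.3],[[0,0,0],[0,1,-0.3],0.3]]}}

```text
time: 1.85
tool_pos: [0.5057, -0.2091, 0.1989]
tcp_rot: [-2.129, -2.304, 0.003]
wrist_force: [-0.2, -0.3, 0.0]
width: 0.352
```

Request:
{"name": "move_arm", "arguments": {"deltas": [[[0,0,0],[0,0.2,-0.5],0.3],[[0,0,0],[0.02,0.5,-0.95],0.3],[[0,0,0],[0.03,0.84,-0.95],0.3],[[0,0,0],[0.03,0.84,-0.95],0.3]]}}

```text
time: 2.35
tool_pos: [0.5106, -0.1272, 0.1056]
tcp_rot: [-2.132, -2.307, 0.002]
wrist_force: [0.4, 0.1, -0.3]
width: 0.349
```

```bash
cat > snap.py <<'E'
import sys,cv2,numpy as np
from workcell import read_camera,status
i=sys.argv[1]
ims=[]
for n,(a,b,c,e) in dict(side=(180,380,220,420),top=(160,320,220,420)).items():
    p,d=read_camera(n);np.savez(f"{n}{i}.npz",p=p,d=d)
    ims.append(cv2.resize(p[a:b,c:e,::-1],(400,(b-a)*2)))
h=max(x.shape[0] for x in ims)
cv2.imwrite(f"pics/s{i}.png",np.hstack([cv2.copyMakeBorder(x,0,h-x.shape[0],0,0,0) for x in ims]))
s=status.read_state();print(s["time"],s["tool_pos"],s["wrist_force"])
E
python3 snap.py 1
```

```text
2.45 [ 0.51176481 -0.12854505  0.10697935] [-0.28041616  0.15329382  0.4052543 ]
```

View pics/s1.png

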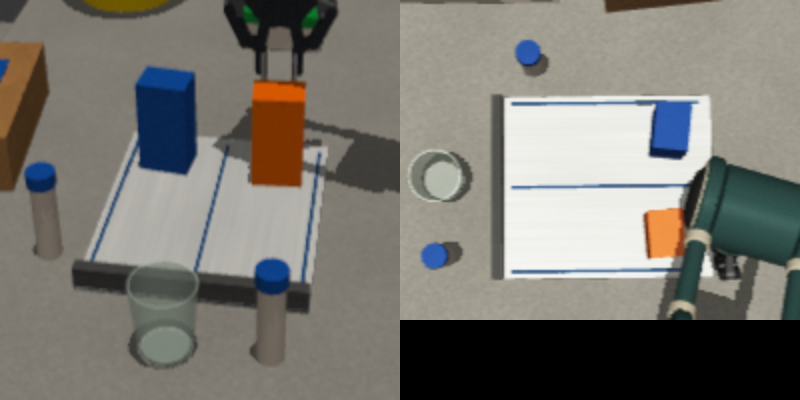

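The fingers sit centred behind orange's upper part (side crop ≈(280,65)) and blue is clear. Next, a slow push.

Request:
{"name": "move_arm", "arguments": {"deltas": [[[0,0,0],[-0.02,0.1,-0.06],0.3],[[0,0,0],[-0.03,0.2,-0.06],0.3],[[0,0,0],[-0.03,0.3,-0.06],0.3],[[0,0,0],[-0.04,0.36,-0.06],0.3],[[0,0,0],[-0.04,0.42,-0.06],0.3],[[0,0,0],[-0.05,0.48,-0.06],0.3],[[0,0,0],[-0.05,0.54,-0.06],0.3]]}}

```text
time: 3.32
tool_pos: [0.5059, -0.072, 0.1003]
tcp_rot: [-2.131, -2.308, 0.0]
wrist_force: [-0.3, -0.7, -0.2]
width: 0.353
```

```bash
python3 snap.py 2; python3 - <<'E'
from h import *
f=np.load("side2.npz");m=masks(f["p"])["orange"];C=cloud("side",f["d"])
P=C[m&(C[...,2]<.14)&(C[...,0]<.6)&(C[...,0]>.4)&(C[...,1]<.2)&(C[...,1]>-.2)]
for a,b in((.01,.03),(.04,.06),(.08,.1),(.1,.115)):
    q=P[(P[:,2]>a)&(P[:,2]<b)];print(a,len(q),np.median(q,0).round(3))
E
```

```text
3.425 [ 0.50585398 -0.07182157  0.10019139] [0.4980958  0.61823755 0.62395108]
0.01 0 [nan nan nan]
0.04 0 [nan nan nan]
0.08 0 [nan nan nan]
0.1 0 [nan nan nan]
  return _methods._mean(a, axis=axis, dtype=dtype,
  ret = um.true_divide(
```

View pics/s2.png

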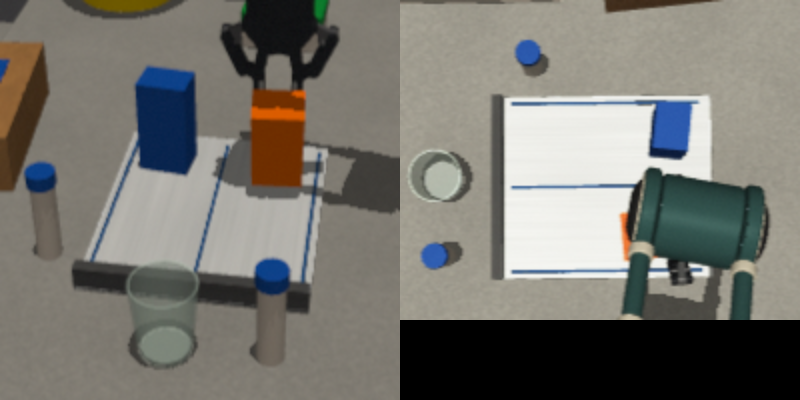

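Orange is tipping cleanly towards the bar: its top edge leans forward and the heel hasn't moved. I'll push it past the balance point and then stop.

Request:
{"name": "move_arm", "arguments": {"deltas": [[[0,0,0],[0,0.05,0],0.3],[[0,0,0],[-0.01,0.1,0],0.3],[[0,0,0],[-0.01,0.15,0],0.3],[[0,0,0],[-0.01,0.2,0],0.3],[[0,0,0],[-0.01,0.2,0],0.3],[[0,0,0],[-0.01,0.2,0],0.3]]}}

```text
time: 4.18
tool_pos: [0.505, -0.0525, 0.1003]
tcp_rot: [2.131, 2.308, -0.0]
wrist_force: [0.4, -0.8, 0.1]
width: 0.349
```

```bash
python3 snap.py 3; python3 - <<'E'
from h import *
f=np.load("side3.npz");C=cloud("side",f["d"]);p=f["p"].astype(int)
m=(p[...,0]>1.6*p[...,1])&(p[...,0]>2*p[...,2])&(p[...,0]>80)
print(m.sum())
P=C[m&(C[...,0]<.6)&(C[...,0]>.4)&(C[...,1]<.2)&(C[...,1]>-.2)]
print(len(P),P.min(0),P.max(0))
E
```

```text
4.275 [ 0.50501879 -0.05259054  0.10027617] [-0.60682354 -1.00019567  0.75192619]
4959
1269 [ 0.4593051  -0.10433757  0.00319527] [0.53724852 0.09210961 0.42750211]
```

View pics/s3.png

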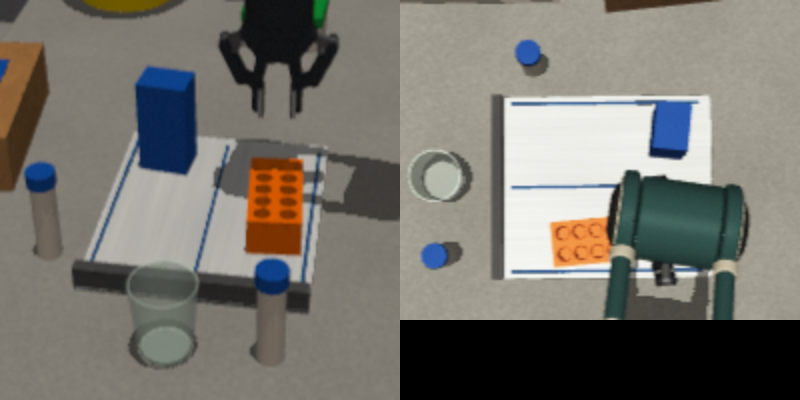

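Orange now lies flat with its holes up, and blue is untouched. I'll back off, drop behind its base end and measure again.

Request:
{"name": "move_arm", "arguments": {"deltas": [[[0,0,0],[0,-0.2,0],0.3],[[0,0,0],[0.02,-0.4,0],0.3],[[0,0,0],[0.03,-0.4,-0.4],0.3],[[0,0,0],[0.03,-0.4,-0.75],0.3],[[0,0,0],[0.03,-0.4,-0.75],0.3]]}}

```text
time: 4.9
tool_pos: [0.5049, -0.0925, 0.0225]
tcp_rot: [-2.128, -2.302, 0.005]
wrist_force: [-0.7, -0.5, -0.5]
width: 0.351
```

```bash
python3 snap.py 4; cat > meas.py <<'E'
import sys
from h import *
i=sys.argv[1]
for n in("side","top"):
    f=np.load(f"{n}{i}.npz");C=cloud(n,f["d"]);p=f["p"].astype(int)
    m=(p[...,0]>1.6*p[...,1])&(p[...,0]>2*p[...,2])&(p[...,0]>80)
    m&=(C[...,0]<.6)&(C[...,0]>.42)&(C[...,1]<.2)&(C[...,1]>-.2)&(C[...,2]<.1)
    t=m&(C[...,2]>.042); vu=np.argwhere(t)[:,::-1]
    print(n,m.sum(),"z",np.percentile(C[t][:,2],[50,95]).round(4),"ray",rect(ray(n,vu,.051)),"cloud",rect(C[t]))
E
python3 meas.py 4
```

```text
5.0 [ 0.50828418 -0.09296001  0.02568745] [-0.49390836  0.26619979  0.24567864]
side 1280 z [0.0495 0.0521] ray ([[460.8999938964844, 94.4000015258789], [471.29998779296875, -36.0], [530.7000122070312, -31.200000762939453], [520.2000122070312, 99.19999694824219]], array([495.8,  31.6]), array([ 59.6, 130.9]), 4.59) cloud ([[461.3999938964844, 87.0999984741211], [471.70001220703125, -41.099998474121094], [531.2000122070312, -36.29999923706055], [520.9000244140625, 91.9000015258789]], array([496.3,  25.4]), array([ 59.7, 128.6]), 4.59)
top 773 z [0.0516 0.0567] ray ([[467.20001220703125, 80.0999984741211], [477.0, -35.20000076293945], [532.4000244140625, -30.5], [522.5999755859375, 84.80000305175781]], array([499.8,  24.8]), array([ 55.6, 115.7]), 4.86) cloud ([[467.29998779296875, 80.0], [477.0, -35.099998474121094], [532.2999877929688, -30.5], [522.5999755859375, 84.69999694824219]], array([499.8,  24.8]), array([ 55.5, 115.6]), 4.81)
```

Request:
{"name": "move_arm", "arguments": {"deltas": [[[0,0,0],[-0.03,0.15,0],0.3],[[0,0,0],[-0.03,0.3,0],0.3],[[0,0,0],[-0.03,0.4,0],0.3],[[0,0,0],[-0.03,0.46,0],0.3],[[0,0,-0.01],[-0.03,0.52,0],0.3],[[0,0,-0.02],[-0.03,0.58,0],0.3],[[0,0,-0.03],[-0.03,0.64,0],0.3],[[0,0,-0.04],[-0.03,0.7,0],0.3],[[0,0,-0.05],[-0.03,0.76,0],0.3],[[0,0,-0.05],[-0.03,0.82,0],0.3],[[0,0,-0.05],[-0.03,0.82,0],0.3]]}}

```text
time: 6.38
tool_pos: [0.5048, -0.0098, 0.0251]
tcp_rot: [-2.219, -2.223, -0.0]
wrist_force: [-0.6, 0.2, 0.2]
width: 0.351
```

```bash
python3 snap.py 5; python3 meas.py 5; python3 -c "
from workcell import status
print(status.read_state()['tcp_rot'])"
```

```text
6.475 [ 0.50483731 -0.01021508  0.02513676] [-0.15148847  0.37657527  0.03558624]
side 1258 z [0.0495 0.0521] ray ([[470.5, 134.8000030517578], [470.79998779296875, 2.299999952316284], [531.7000122070312, 2.4000000953674316], [531.4000244140625, 134.89999389648438]], array([501.1,  68.6]), array([ 60.9, 132.5]), 0.12) cloud ([[470.70001220703125, 125.69999694824219], [471.8999938964844, -5.800000190734863], [533.0, -5.199999809265137], [531.9000244140625, 126.30000305175781]], array([501.9,  60.2]), array([ 61.1, 131.5]), 0.49)
top 345 z [0.051  0.0565] ray ([[476.5, 118.69999694824219], [479.8999938964844, 31.600000381469727], [534.4000244140625, 33.79999923706055], [530.9000244140625, 120.9000015258789]], array([505.4,  76.2]), array([54.5, 87.1]), 2.29) cloud ([[476.5, 118.80000305175781], [479.79998779296875, 31.600000381469727], [534.2000122070312, 33.70000076293945], [530.7999877929688, 120.9000015258789]], array([505.3,  76.3]), array([54.4, 87.2]), 2.22)
[-2.21988624e+00 -2.22244963e+00  5.18988120e-05]
```

View pics/s5.png

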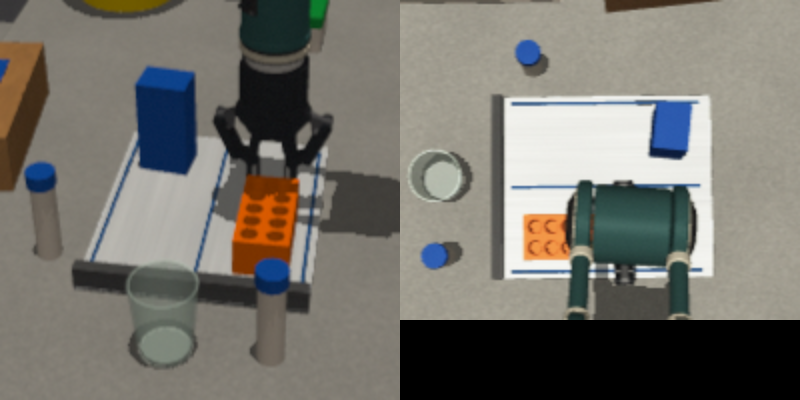

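Yaw is now aligned, with the head about 29 mm short of the bar (orange at crop ≈(525–570,237) in the top view). I'll push most of that gap, then creep while watching the force.

Request:
{"name": "move_arm", "arguments": {"deltas": [[[0,0,0],[0,0.05,0],0.3],[[0,0,0],[0,0.1,0],0.3],[[0,0,0],[0,0.15,0],0.3],[[0,0,0],[0,0.2,0],0.3],[[0,0,0],[0,0.24,0],0.3],[[0,0,0],[0,0.25,0],0.3],[[0,0,0],[0,0.26,0],0.3],[[0,0,0],[0,0.26,0],0.3]]}}

```text
time: 7.48
tool_pos: [0.505, 0.0156, 0.0253]
tcp_rot: [-2.22, -2.222, -0.0]
wrist_force: [-0.3, 0.3, -0.0]
width: 0.344
```

Request:
{"name": "move_arm", "arguments": {"deltas": [[[0,0,0],[0,0.01,0],0.3],[[0,0,0],[0,0.02,0],0.3],[[0,0,0],[0,0.02,0],0.3]]}}

```text
time: 7.85
tool_pos: [0.5051, 0.0175, 0.0253]
tcp_rot: [2.22, 2.222, 0.0]
wrist_force: [-0.3, -2.0, 0.5]
width: 0.351
```

Request:
{"name": "move_arm", "arguments": {"deltas": [[[0,0,0],[0,0.01,0],0.3],[[0,0,0],[0,0.01,0],0.3]]}}

```text
time: 8.1
tool_pos: [0.5051, 0.0186, 0.0253]
tcp_rot: [2.22, 2.222, 0.0]
wrist_force: [0.2, -1.1, 0.4]
width: 0.348
```

Request:
{"name": "move_arm", "arguments": {"deltas": [[[0,0,0],[0,0.01,0],0.3],[[0,0,0],[0,0.01,0],0.3]]}}

```text
time: 8.35
tool_pos: [0.5051, 0.0195, 0.0254]
tcp_rot: [2.22, 2.223, 0.0]
wrist_force: [-0.0, -0.9, -0.1]
width: 0.352
```

No contact with the bar yet, as the force is still only friction.

Request:
{"name": "move_arm", "arguments": {"deltas": [[[0,0,0],[0,0.01,0],0.3],[[0,0,0],[0,0.01,0],0.3]]}}

```text
time: 8.6
tool_pos: [0.5051, 0.0196, 0.0254]
tcp_rot: [2.219, 2.222, -0.002]
wrist_force: [0.1, -6.4, 2.1]
width: 0.349
```

Request:
{"name": "move_arm", "arguments": {"deltas": [[[0,0,0],[0,0.01,0],0.3],[[0,0,0],[0,0.01,0],0.3]]}}

```text
time: 8.85
tool_pos: [0.5051, 0.0196, 0.0254]
tcp_rot: [2.217, 2.222, -0.004]
wrist_force: [-0.4, -9.3, 2.0]
width: 0.348
```

```bash
python3 snap.py 6; python3 meas.py 6
```

```text
8.95 [0.50514098 0.01958144 0.02542742] [-0.74520258 -9.69757276  1.99758296]
side 1098 z [0.0496 0.0523] ray ([[470.70001220703125, 163.8000030517578], [471.0, 28.899999618530273], [531.5999755859375, 29.100000381469727], [531.4000244140625, 163.89999389648438]], array([501.2,  96.4]), array([ 60.7, 134.9]), 0.12) cloud ([[471.3999938964844, 156.6999969482422], [471.6000061035156, 26.200000762939453], [531.9000244140625, 26.299999237060547], [531.7999877929688, 156.8000030517578]], array([501.7,  91.5]), array([ 60.4, 130.5]), 0.07)
top 306 z [0.0512 0.0566] ray ([[475.6000061035156, 101.9000015258789], [531.0999755859375, 101.69999694824219], [531.2000122070312, 149.3000030517578], [475.79998779296875, 149.5]], array([503.4, 125.6]), array([47.6, 55.5]), 89.85) cloud ([[475.79998779296875, 149.5], [476.29998779296875, 101.5], [531.9000244140625, 102.19999694824219], [531.2999877929688, 150.10000610351562]], array([503.8, 125.8]), array([55.5, 48. ]), 0.68)
```

The rack is against the bar (9.7 N, not moving, yaw ≈0.1°). I'll back straight off, rise clear and check.

Request:
{"name": "move_arm", "arguments": {"deltas": [[[0,0,0],[0,-0.05,0],0.3],[[0,0,0],[0,-0.2,0],0.3],[[0,0,0],[0,-0.5,0],0.3],[[0,0,0],[0,-0.8,0.1],0.3],[[0,0,0],[0,-1,0.5],0.3],[[0,0,0],[0,-1,1],0.3],[[0,0,0],[0,-1,1],0.3]]}}

```text
time: 9.82
tool_pos: [0.5088, -0.0801, 0.1302]
tcp_rot: [2.216, 2.216, 0.009]
wrist_force: [-0.1, -0.2, 0.3]
width: 0.35
```

Request:
{"name": "move_arm", "arguments": {"deltas": [[[0,0,0],[-0.2,-0.5,0.5],0.3],[[0,0,0],[-0.4,-1,1],0.3],[[0,0,0],[-0.4,-1,1],0.3],[[0,0,0],[-0.4,-1,1],0.3]]}}

```text
time: 10.32
tool_pos: [0.4651, -0.1791, 0.2254]
tcp_rot: [2.222, 2.219, 0.002]
wrist_force: [-0.4, -0.7, -0.6]
width: 0.348
```

Request:
{"name": "move_arm", "arguments": {"deltas": [[[0,0,0],[0,-0.5,0],0.3],[[0,0,0],[0,-1,0],0.3],[[0,0,0],[0,-1,0],0.3],[[0,0,0],[0,-1,0],0.3]]}}

```text
time: 10.82
tool_pos: [0.4644, -0.2766, 0.2228]
tcp_rot: [-2.217, -2.219, -0.0]
wrist_force: [0.0, 0.6, -0.6]
width: 0.351
```

```bash
python3 snap.py 7; python3 meas.py 7;python3 - <<'E'
from h import *
for n in("side","top"):
    a,b=np.load(n+"0.npz"),np.load(n+"7.npz");C=cloud(n,a["d"]);D=cloud(n,b["d"])
    for k,(x0,x1,y0,y1) in dict(blue=(.59,.69,-.11,-.03),tube_a=(.71,.77,.09,.14),tube_b=(.45,.51,.2,.26),beaker=(.54,.63,.19,.28),bottle=(.5,.65,.38,.55),box=(.45,.62,-.42,-.25)).items():
        f=lambda C:C[(C[...,0]>x0)&(C[...,0]<x1)&(C[...,1]>y0)&(C[...,1]<y1)&(C[...,2]>.02)&(C[...,2]<.17)]
        print(n,k,len(f(C)),f(C).mean(0).round(4),len(f(D)),f(D).mean(0).round(4))
E
```

```text
10.925 [ 0.46474753 -0.27647929  0.223824  ] [-0.49657677  0.90942382 -0.12453923]
side 1074 z [0.0496 0.0523] ray ([[470.79998779296875, 164.39999389648438], [471.1000061035156, 32.400001525878906], [531.5999755859375, 32.5], [531.4000244140625, 164.5]], array([501.2,  98.5]), array([ 60.6, 132. ]), 0.12) cloud ([[471.29998779296875, 155.10000610351562], [471.79998779296875, 27.200000762939453], [531.9000244140625, 27.399999618530273], [531.4000244140625, 155.3000030517578]], array([501.6,  91.2]), array([ 60.2, 127.9]), 0.22)
top 529 z [0.0514 0.0567] ray ([[475.79998779296875, 149.5], [477.8999938964844, 32.900001525878906], [533.4000244140625, 33.900001525878906], [531.2000122070312, 150.5]], array([504.6,  91.7]), array([ 55.5, 116.6]), 1.06) cloud ([[475.79998779296875, 149.6999969482422], [477.79998779296875, 32.900001525878906], [533.2999877929688, 33.900001525878906], [531.2999877929688, 150.60000610351562]], array([504.5,  91.8]), array([ 55.6, 116.7]), 0.97)
side blue 1325 [ 0.636  -0.0567  0.0835] 1337 [ 0.6358 -0.0567  0.0834]
side tube_a 549 [0.7347 0.1203 0.0762] 548 [0.7348 0.1201 0.0763]
side tube_b 678 [0.477  0.2405 0.0774] 675 [0.477  0.2406 0.0774]
side beaker 1416 [0.5815 0.2383 0.0593] 1418 [0.5815 0.2382 0.0593]
side bottle 2398 [0.5769 0.4859 0.0888] 2403 [0.5769 0.4859 0.0886]
side box 773 [ 0.53   -0.3862  0.048 ] 771 [ 0.5297 -0.3863  0.0479]
top blue 524 [ 0.6371 -0.069   0.116 ] 523 [ 0.6371 -0.069   0.1161]
top tube_a 176 [0.737  0.1117 0.0989] 174 [0.7369 0.1118 0.0997]
top tube_b 162 [0.4801 0.2303 0.1031] 165 [0.48   0.2301 0.1024]
top beaker 294 [0.5886 0.2443 0.0635] 296 [0.5888 0.2442 0.0635]
top bottle 598 [0.5811 0.459  0.0997] 597 [0.5812 0.4591 0.0999]
top box 882 [ 0.532  -0.3949  0.059 ] 218 [ 0.5765 -0.3938  0.0576]
```

View pics/s7.png

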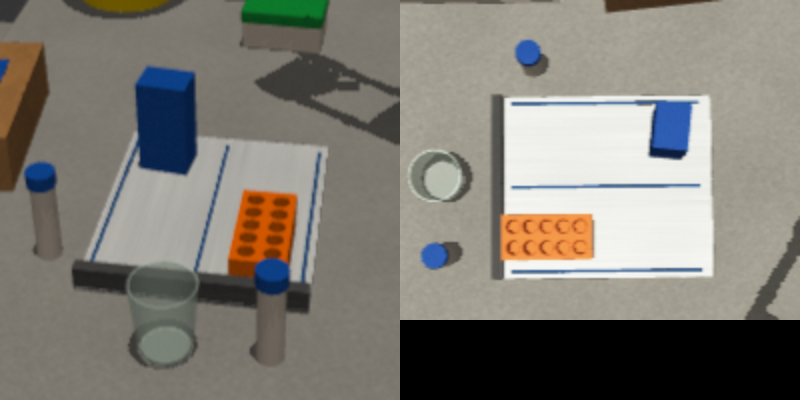

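Everything looks right: the head end is at the bar (top crop x≈500). One finer check of the angle before handing in.

```bash
python3 - <<'E'
from h import *
for n,i in(("top",0),("top",7),("side",7)):
    f=np.load(f"{n}{i}.npz");C=cloud(n,f["d"]);p=f["p"].astype(float)
    w=np.clip((p[...,0]-p[...,2]-40)/120,0,1)*((C[...,0]>.42)&(C[...,0]<.6)&(C[...,1]<.2)&(C[...,1]>-.12)&(C[...,2]<.16)&(C[...,2]>.036))
    # weighted second moments on the top plane = long axis direction
    v,u=np.nonzero(w>0.3);P=ray(n,np.c_[u,v],.051 if i else .126)[:,:2];W=w[v,u]
    c=np.average(P,0,W);e,V=np.linalg.eigh(np.cov(P.T,aweights=W));a=V[:,1]
    print(n,i,c.round(4),"long axis deg from +y:",np.degrees(np.arctan(a[0]/a[1])).round(2))
f=np.load("top7.npz");p=f["p"].astype(float)
g=p.sum(2)   # bar/plate transition in far lane, rows 215..245
y=[np.interp(350,g[r,262:282],np.arange(262,282)) for r in list(range(214,250))]
P=ray("top",np.c_[y,np.arange(214,250)],.006);k=np.polyfit(P[:,0],P[:,1],1);print("bar edge slope deg",np.degrees(np.arctan(k[0])),"y",P[:,1].mean())
E
```

```text
top 0 [ 0.5056 -0.0614] long axis deg from +y: 86.38
top 7 [0.5043 0.0925] long axis deg from +y: 0.33
side 7 [0.5028 0.0959] long axis deg from +y: 4.39
bar edge slope deg -0.06936901746286714 y 0.177412203696163
```

```bash
python3 -c "
from workcell import order
print(order.finish_job())"
```

```text
the job is handed in; nothing more can be done
None
```

I pushed the orange rack over with two part-closed fingers. It now lies flat with its holes up, its end against the stop bar, and the job is handed in. It took about 11 s of robot time, and I never gripped or lifted the rack.

- **Against the bar:** contact built to about 9.7 N and the rack stopped moving. After I backed off, its head end measured y≈0.150–0.1525 m, against about 0.150 m for the bar face. I estimated the bar face from the plate's outline.
- **Square to the bar:** the best top-view fit puts the rack about 0.3° off world y, against about 0.1–0.2° for the dock. The cruder rectangle fits gave 0.1° (side view) and 1.0° (top view).
- **Failed checks:** two fits in my last check failed. The side-view axis fit read 4.4°, because the mask mixed the rack's top and end faces. The direct fit of the bar's edge put the face at y≈0.177 m, so I did not use it.
- **Everything else:** the blue rack is still standing. It, both tubes, the beaker and the bottle moved less than 1 mm between the first and last pictures. The tip box also held in the side view, but the arm partly hid it from above.
- **Hand:** it finished clear of everything, behind the dock at about 0.22 m height.

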